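# Fit the new control knob on the hob's D-shaped stem and hold it pressed

### The arm

A 6-joint arm with a two-finger parallel gripper is mounted at the origin on a cart in front of the work surface, level with it; the furniture and walls round the work are solid. World frame = base frame: x ahead of the robot, y to its left, z up, the work surface at z = 0. Lengths are in m, angles in rad, forces in N, time in s.
With the tool pointing down it reaches from about 0.35 to 0.875 m from the base axis. Payload 4.2 kg.
Tool frame: the origin (TCP) lies midway between the tips of the shut fingers; the grasp point (between the pads) lies env.grasp_offset behind it (env.grasp_offset is the distance from the TCP to the grasp point, in m); z points along the fingers, y is the line along which they close (so a half turn about z gives the same grasp; the last joint's range is limited). The gripper opens to 87 mm and grips with 3 to 60 N. Pads are 19 mm wide; open, the fingers measure 117 mm over their backs; the gripper's body (75 mm by 190 mm) begins 51 mm behind the grasp point.
Start: joints at [1.505, 0.385, 0.008, 0, -1.194, -0.259], TCP at [0.199, 0.592, 0.223] pointing down, gripper open.
Joint ranges: [-3.14, 3.14], [-1.21, 2.06], [-1.07, 1.41], [-3.16, 2.05], [-2.99, -0.16], [-3.1, 3.1]. Speed limits (rad/s): [2.79, 2.79, 3.14, 3.14, 3.14, 3.14].

### API

Orientations are given as a rotation vector (axis times angle).
In Python, from cell import env gives the robot as it stands.
- The arm moves only by the tool drive_tool, never from a script. Its argument "commands" is text: rows parted by semicolons, each of 7 numbers parted by spaces: the turn, a rotation vector about the tool's x, y, z in degrees, then the shift along the tool's x, y, z in cm, then the closure, from -1 (fully open) to 1 (shut). In form: wx wy wz tx ty tz grip; .... A call has 1 to 12 rows; each row shifts and turns the commanded pose from where the row before left it, along the tool's axes as they then stand; what a row does not reach is not made up. A row lasts 1/8 s, in which the tool goes at most 62.5 mm and 10.7 degrees, less where a joint would pass 70% of its speed; a pose out of reach is approached as far as the arm can. A call with a gripper value outside its range is refused whole. The fingers move at their own pace and stop on an object; "newtons" is the grip in N (left out, the last holds). Time passes only in rows, so rows that do not move let the fingers close. It gives the time, the measured TCP pose, the force, the opening and the grip force at its end, in the units of the state.
- env.state(): the state, without advancing time (a new reading comes with each control period).
- env.read_camera(name): name is "scene" or "top" or "wrist"; returns the picture (480x640x3 uint8, red, green, blue); there is no depth.
- env.get_calibration(name): a dict with "mtx" (3x3 intrinsics, pixels), "D" ([k1, k2, p1, p2, k3] as OpenCV has them; the pictures are not rectified), "world_to_cam" (4x4, takes a point from world to camera coordinates); the wrist camera has in their place "mount" (4x4, takes a point from camera to tool coordinates, whose origin is the TCP and whose axes are the flange's). Camera axes: x right, y down, z forward; pixel columns grow to the right and rows downward; lengths in m; the calibration is good to about 2 mm. A picture is of the moment at which its call begins: read the wrist's pose just before it. get_calibration takes no time and is no camera call.
- env.finish_job(): hands the job in; it is judged then, once.
Trained networks look in the newest picture that a camera, given by its name, has taken for a name from the list of things; names that differ only in an ending like _2 or _b are one class to them, and where a whole thing is asked for, a point or a joint stands for the part that bears it (a point fixed in the world has none). Each returns a list of dicts, best first, with "conf" (0 to 1); they miss things now and then, are a little off and sometimes report something else, mostly with a low value. They report only what shows in the picture. A call takes as long as a camera call. They do not tell look-alikes from the thing itself.
- env.find_in(camera, thing): "extent" ([left, top, right, bottom] as shares, 0 to 1, of the picture: columns of its width, rows of its height, round what is visible of it).
The state is a dict: "t": time; "joints": joint angles; "qvel": joint speeds; "tau": joint torques, N m; "position": TCP position; "tcp_rot": TCP orientation; "wrist_force": force on the tool from outside, world axes, zero at the start; "wrist_torque": the same for the moment, N m; "gripper_width": opening from 0.0 (shut) to 1.0 (fully open); "gripper_force": force on a finger pad.
Only numpy, scipy, OpenCV 4.12 (cv2) and the standard library are available. Lean on these libraries where they do the work, as an engineer would, in place of code of your own. Each camera call takes 0.05 s, during which the arm holds its last target. There are 200 camera calls.

### The job

A freshly cast black knob stands in the open half of its mould beside the portable hob. Lift it out by its grip bar, turn it so that its pointer points the way the flat of the hob's bare D-shaped stem faces (the flat in the knob's bore is on the pointer side), push it fully onto the stem, and then press knob and stem all the way in against the spring. Finish while still gripping the knob and holding it pressed in; leave the salt shaker, the mug and the spice jar where they stand.

Things in the scene. Friction and masses are not known exactly. Their poses are not given: they have to be found in the camera images.
- knob_mid (a point): The loose black knob, 50 to 80 g, upright at the start. This point is on its axis, half-way up (21.5 mm from underside and from top); z up along the axis, x towards the pointed end of its grip bar. Round skirt 46 mm across, from the underside to 19 mm up; above it, from 19 to 43 mm, an upright grip bar with flat parallel sides, 14 mm thick along y.
- knob_pointer (a point): Tip of the pointer, the knob's +x end of the grip bar: 22.5 mm from the axis, 40 mm above the underside; a thin bright line on top leads to it. The bar's other end is blunt, 19.5 mm from the axis; the bar's sides are parallel from x = -17 to +12 mm.
- knob_foot (a point): Centre of the knob's underside, at the mouth of the bore; axes as knob_mid. The bore is D-shaped, 17 mm in diameter, 16 mm deep, its flat 2.8 mm from the axis on the +x (pointer) side: 1 mm larger all round than the stem.
- mould: Lower half of a two-part casting mould: plain aluminium block 110x110x26 mm, fixed. The knob stands loosely in a round open cavity in the middle of its top, 50 mm across, 12 mm deep (floor 14 mm above the worktop). Two guide pins 10 mm thick, 5 mm high stand on top at opposite corners, +42, +42 and -42, -42 mm in x, y. Origin at the centre of its underside.
- hob: Portable single-burner steel hob, 260x200 mm in plan (x by y), flat top 62 mm above its foot, fixed. Burner and wire pan support (up to 28 mm above the top) lie at the rear, 50 mm behind the centre; the bare control stem stands 85 mm in front of the centre (-x), on the mid line. Origin at the centre of its underside.
- stem_top (a point): Centre of the top of the hob's control stem: upright brass D-shaft 15 mm in diameter, 24 mm high above the hob's top. One side is cut to a flat 1.8 mm from the axis, facing along this point's x axis; z up. The uppermost 2 mm taper to 13 mm. With the knob fully on, the stem's top touches the end of the bore: the knob's underside is 16 mm below the stem's top.
- stem (a joint): How far the stem is pressed in: 0 (out) to 0.004 m (fully in, hard stop). A spring pushes it out: about 4 N to start moving it, 7.2 N at the stop. The stem stays upright.
- valve (a joint): Angle of the stem about its upright axis, relative to the hob (rad, counterclockwise from above; 0: flat faces the hob's +x, the burner). Very stiff (1 N m); differs between starts and need not be turned.
- salt: glass salt shaker with a grey cap, 44x44x90 mm, loose, standing beside the hob; origin at the centre of its foot. A bystander.
- mug: cream-coloured mug with small leaf marks, 92x127x95 mm, loose; origin at the centre of its foot. A bystander.
- spice: spice jar with a dark cap, 41x41x105 mm, loose; origin at the centre of its foot. A bystander.
Not all that is in view belongs to the job. There is more than one size of the part that bears knob_mid; the job needs the largest.

How it is judged:
On the way, in this order (a step that is already met when the one before it is completed fails the run):
1. the knob is gripped and lifted clear out of the mould (z of knob_foot in the frame of mould above 0.035 m and contact force between the fingers and knob above 0.5 N), for 0.2 s.
2. the knob is fully on the stem, its flat on the stem's flat (z of knob_foot in the frame of stem_top below -0.0142 m and horizontal distance between knob_foot and stem_top below 0.004 m and x of knob_pointer in the frame of stem_top above 0.015 m and angle between the x axis of knob_foot and the x axis of stem_top, either way round below 0.35 rad and angle between knob_foot's own z axis and vertical below 0.12 rad), for 0.2 s.
At the end, for the whole second after the job is handed in: The knob is fully on the stem (underside at least 14.2 mm below the stem's top, within 4 mm of its axis, upright within 0.12 rad, pointer the way the flat of the stem faces, within 0.35 rad), the fingers still hold it, and it keeps the stem pressed in by more than 3 of its 4 mm (all of step 2 and value of joint stem above 0.003 m and contact force between the fingers and knob above 1 N); the arm keeps its last pose, push and grip.
It fails at once if the salt shaker, the mug or the spice jar was shifted more than 30 mm or knocked over (distance of any of salt, mug, spice from where it was at the start of the episode above 0.03 m or angle between any of salt, mug, spice's own z axis and vertical above 0.5 rad).
It also fails if it takes over 38 s, if anything falls off the work surface, if the arm or the gripper's body presses on something with over 40 N, if the wrist force passes 120 N, or if a joint passes its speed limit or range.

## Working session

There is one attempt and no reset: what is moved stays moved. The work goes in short steps, Python scripts to look and compute and a tool call to move; the robot and the scene stay as the last step left them, time stands still between calls to the robot, and variables do not carry over. Pictures are saved under pics/ and viewed, at most 10 in all, crops included, and the job is handed in when it is done.

Besides the shell and the picture viewer there is one more tool, called after "Call:" by a JSON object that holds its "name" and its "arguments". drive_tool: Moves the arm, as the interface text tells. Its arguments: {"type":"object","properties":{"commands":{"type":"string"},"newtons":{"type":"number"}},"required":["commands"]}

```bash
mkdir -p pics; ls; cat > h.py <<'E'
import numpy as np, cv2
from cell import env
from scipy.spatial.transform import Rotation as R
def cam(name):
    c=env.get_calibration(name); s=env.state()
    K=np.array(c["mtx"]);D=np.array(c["D"],float)
    if "mount" in c:
        T=np.eye(4);T[:3,:3]=R.from_rotvec(s["tcp_rot"]).as_matrix();T[:3,3]=s["position"]
        W=np.linalg.inv(T@np.array(c["mount"]))
    else: W=np.array(c["world_to_cam"])
    return K,D,W
def shot(name,fn=None):
    C=cam(name); im=env.read_camera(name)
    if fn: cv2.imwrite("pics/"+fn,im[:,:,::-1])
    return im,C
def ray(C,uv,z):
    K,D,W=C
    p=cv2.undistortPoints(np.array(uv,float).reshape(-1,1,2),K,D).reshape(-1,2)
    Rm=W[:3,:3];o=-Rm.T@W[:3,3]
    d=np.c_[p,np.ones(len(p))]@Rm
    return o+d*((z-o[2])/d[:,2])[:,None]
def proj(C,P):
    K,D,W=C
    return cv2.projectPoints(np.array(P,float).reshape(-1,1,3),cv2.Rodrigues(W[:3,:3])[0],W[:3,3],K,D)[0].reshape(-1,2)
E
python3 - <<'E'
from h import *
print(env.state(),env.grasp_offset)
a=[]
for n in ("scene","top"):
    im,C=shot(n,n+"0.png"); print(n,C)
    for t in ("knob_mid","mould","hob","stem_top","stem","salt","mug","spice"):
        for d in env.find_in(n,t)[:4]: print(n,t,round(d["conf"],2),np.round(np.array(d["extent"])*[640,480,640,480]))
E
```

```text
pics
{'t': 0.0, 'joints': array([ 1.50461177e+00,  3.85567461e-01,  6.60678200e-03, -5.20887704e-04,
       -1.19399718e+00, -2.58632667e-01]), 'qvel': array([-0.0003724 , -0.00041919, -0.00036616, -0.00130556,  0.0005077 ,
       -0.00020168]), 'tau': array([-4.03326731e-04, -3.90671575e+01,  1.87405872e+01,  4.22015235e+00,
        1.08713572e-02, -1.91518043e-04]), 'position': array([0.19922385, 0.59175   , 0.22144232]), 'tcp_rot': array([ 3.09803350e+00, -5.07923959e-01, -4.30455386e-04]), 'wrist_force': array([ 0.48118712,  0.13153087, -0.73516857]), 'wrist_torque': array([ 3.98042630e-02, -9.64071943e-05, -1.89617124e-02]), 'gripper_force': 0.0, 'gripper_width': 1.0000845275790056} 0.0187
scene (array([[608.26187988,   0.        , 311.32555938],
       [  0.        , 608.26187988, 242.9228773 ],
       [  0.        ,   0.        ,   1.        ]]), array([-0.04101446,  0.        ,  0.        ,  0.        ,  0.        ]), array([[-0.79577901, -0.60529299, -0.01887242,  0.35949308],
       [-0.37845403,  0.52139932, -0.76479755,  0.32982113],
       [ 0.47276666, -0.60146749, -0.6
[... 668 characters left out ...]
]]), array([-0.16948157,  0.        ,  0.        ,  0.        ,  0.        ]), array([[ 0.02754495, -0.99947266, -0.01719509, -0.13965035],
       [-0.98223222, -0.02386733, -0.18614567,  0.55785755],
       [ 0.18563711,  0.02201694, -0.98237168,  1.05658041],
       [ 0.        ,  0.        ,  0.        ,  1.        ]]))
top knob_mid 0.78 [379. 240. 396. 255.]
top knob_mid 0.71 [358. 287. 380. 313.]
top knob_mid 0.59 [302. 321. 316. 335.]
top knob_mid 0.48 [324. 150. 345. 178.]
top mould 0.63 [339. 270. 404. 331.]
top stem 0.5 [240. 271. 249. 280.]
top stem 0.24 [195. 166. 306. 300.]
top salt 0.69 [325. 151. 344. 177.]
top mug 0.85 [371. 154. 434. 204.]
top spice 0.61 [332. 181. 354. 208.]
```

View pics/top0.png

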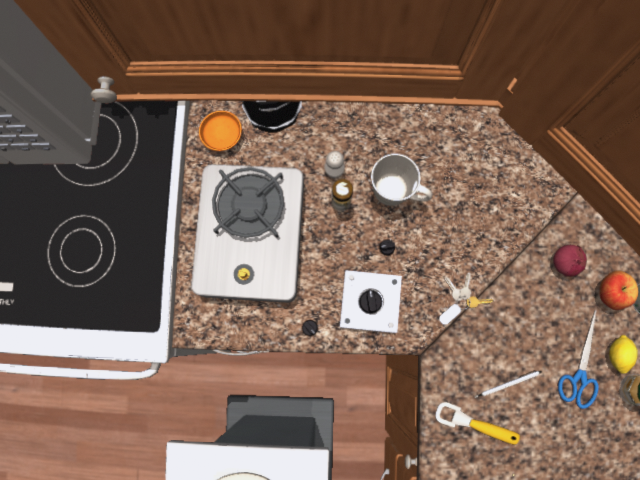

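```bash
python3 - <<'E'
from h import *
C=cam("top")
print("knob",ray(C,[369,300],.035)); print("mould",ray(C,[371.5,300.5],.02))
print("stem",ray(C,[244.5,275.5],.074)); print("hobc",ray(C,[[195,166],[306,300]],.062))
print("small",ray(C,[387,247],.03),ray(C,[309,328],.03)); print("spice,salt,mug",ray(C,[[343,195],[335,164],[400,179]],.05))
im=cv2.imread("pics/top0.png"); s=cv2.imread("pics/scene0.png")
a=cv2.resize(im[260:340,220:420],None,fx=4,fy=4,interpolation=2); b=cv2.resize(s[210:340,260:460],(400,260))
a=np.vstack([a,cv2.copyMakeBorder(b,0,0,0,400,cv2.BORDER_CONSTANT)])
cv2.imwrite("pics/c1.png",a)
E
```

```text
knob [[ 0.43938114 -0.23021257  0.035     ]]
mould [[ 0.43965462 -0.23619388  0.02      ]]
stem [[0.47606726 0.00602478 0.074     ]]
hobc [[ 0.6921136   0.11809192  0.062     ]
 [ 0.43440482 -0.11022777  0.062     ]]
small [[ 0.54429145 -0.26462016  0.03      ]] [[ 0.38316439 -0.11642181  0.03      ]]
spice,salt,mug [[ 0.64200604 -0.17594101  0.05      ]
 [ 0.70512043 -0.15899564  0.05      ]
 [ 0.67748041 -0.28788627  0.05      ]]
```

View pics/c1.png

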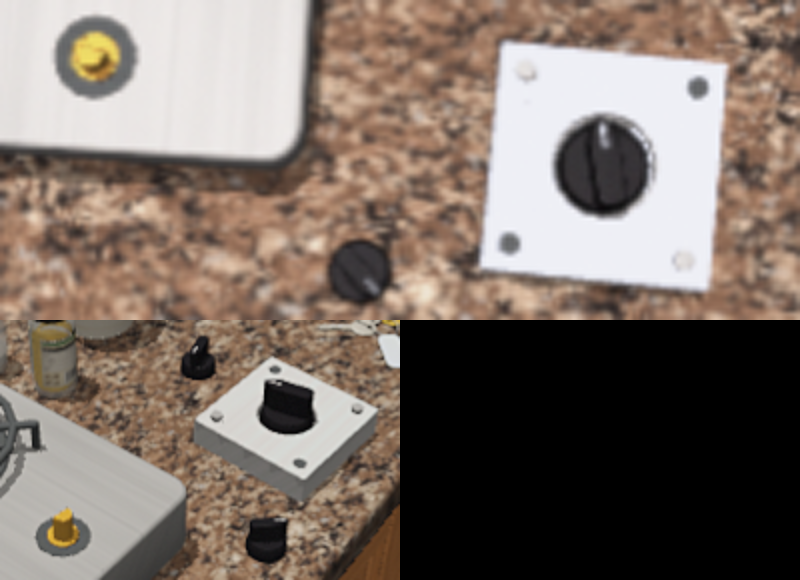

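Call:
{"name": "drive_tool", "arguments": {"commands": "0 0 0 3.85 4.3 0 -1;0 0 0 3.85 4.3 0 -1;0 0 0 3.85 4.3 0 -1;0 0 0 3.85 4.3 0 -1;0 0 0 3.85 4.3 0 -1;0 0 0 3.85 4.3 0 -1;0 0 0 3.85 4.3 0 -1;0 0 0 3.85 4.3 0 -1;0 0 0 3.85 4.3 0 -1;0 0 -9 3.85 4.3 0 -1;0 0 -9 3 4.3 0 -1", "newtons": 20}}

```text
t: 2.28
position: [0.447, 0.019, 0.2231]
tcp_rot: [-3.141, 0.039, -0.002]
wrist_force: [0.2, 0.3, 0.6]
gripper_width: 1.003
gripper_force: 0.0
```

```bash
python3 - <<'E'
from h import *
print(env.get_calibration("wrist")["mount"])
im,C=shot("wrist","w1.png"); s=env.state()
print(s["t"],s["position"],s["tcp_rot"],s["qvel"])
print(ray(C,[[0,0],[640,0],[320,240],[0,480],[640,480]],.07), proj(C,[.476,.006,.08]))
for t in ("stem","stem_top"):
    for d in env.find_in("wrist",t)[:3]: print(t,d["conf"],np.array(d["extent"])*[640,480,640,480])
E
```

```text
[[ 2.62069770e-04 -9.64175060e-01 -2.65266632e-01  7.26832700e-02]
 [ 9.99999807e-01  4.02044773e-04 -4.73379641e-04 -2.80036770e-04]
 [ 5.63069906e-04 -2.65266456e-01  9.64174979e-01 -1.60751132e-01]
 [ 0.00000000e+00  0.00000000e+00  0.00000000e+00  1.00000000e+00]]
2.325 [0.44843362 0.01547596 0.22286071] [ 3.13980040e+00 -3.63561563e-02  1.39100035e-03] [ 0.09327542 -0.01941353 -0.03101097 -0.02620246  0.00584304 -0.43692964]
[[ 0.61364029  0.22799402  0.07      ]
 [ 0.60251881 -0.20739644  0.07      ]
 [ 0.4397551   0.0131517   0.07      ]
 [ 0.21405372  0.31889578  0.07      ]
 [ 0.20015292 -0.28213485  0.07      ]] [[328.74573155 196.71219811]]
stem 0.49 [312.32  186.192 332.672 201.408]
stem_top 0.75 [312.    189.792 332.224 202.32 ]
stem_top 0.26 [563.072 196.704 622.784 253.392]
```

View pics/w1.png

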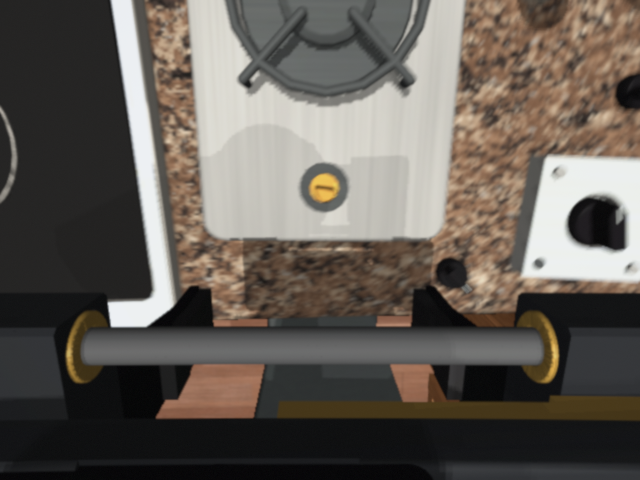

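```bash
python3 - <<'E'
from h import *
env.read_camera("wrist")
im,C=shot("wrist"); s=env.state()
print(s["t"],s["position"],s["tcp_rot"],s["qvel"][5])
p=proj(C,[.476,.006,.08])[0]
for t in ("stem_top",):
    for d in env.find_in("wrist",t)[:2]: print(t,d["conf"],np.array(d["extent"])*[640,480,640,480])
c=im[150:220,280:370,::-1]
cv2.imwrite("pics/w2.png",cv2.resize(c,None,fx=8,fy=8,interpolation=cv2.INTER_CUBIC))
h=cv2.cvtColor(c,cv2.COLOR_BGR2HSV); m=((h[:,:,0]>10)&(h[:,:,0]<35)&(h[:,:,1]>120)).astype(np.uint8)
x,y,w,hh=cv2.boundingRect(m); print(x+280,y+150,w,hh, ray(C,[[x+280+w/2,y+150+hh/2]],.086),ray(C,[[x+280+w/2,y+150+hh/2]],.07))
E
```

```text
2.525 [0.44627096 0.02073684 0.22255681] [-3.14101780e+00  4.93573348e-02  1.40311974e-04] 0.005171610054377735
stem_top 0.78 [309.312 182.688 333.568 201.6  ]
309 174 28 28 [[0.48269102 0.01099374 0.086     ]] [[0.48072753 0.01062585 0.07      ]]
```

View pics/w2.png

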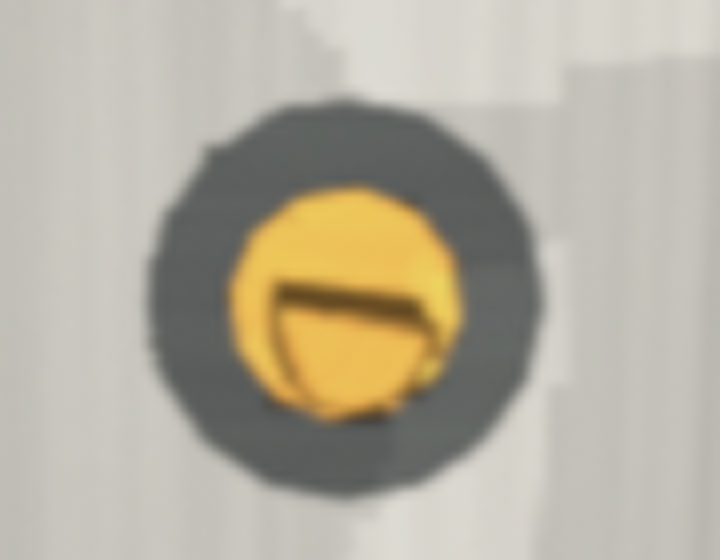

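Call:
{"name": "drive_tool", "arguments": {"commands": "0 0 4 0 0.5 3.8 -1;0 0 4 0 0.5 3.7 -1;0 0 0 0 0 0 -1;0 0 0 0 0 0 -1;0 0 0 0 0 0 -1"}}

```text
t: 3.2
position: [0.4469, 0.0117, 0.1493]
tcp_rot: [-3.129, 0.263, -0.005]
wrist_force: [-0.6, -0.7, 0.2]
gripper_width: 1.0
gripper_force: 0.0
```

```bash
python3 - <<'E'
from h import *
im,C=shot("wrist","w3full.png"); s=env.state()
print(s["t"],s["position"],s["tcp_rot"],s["qvel"][5])
p=proj(C,[.480,.011,.08])[0].astype(int); print(p)
c=im[p[1]-40:p[1]+40,p[0]-50:p[0]+50,::-1]
cv2.imwrite("pics/w3.png",cv2.resize(c,None,fx=7,fy=7,interpolation=cv2.INTER_CUBIC))
E
```

```text
3.25 [0.44674134 0.01152414 0.14903236] [-3.12918127  0.26384761 -0.00470678] -0.0007492984214753161
[304 209]
```

View pics/w3.png

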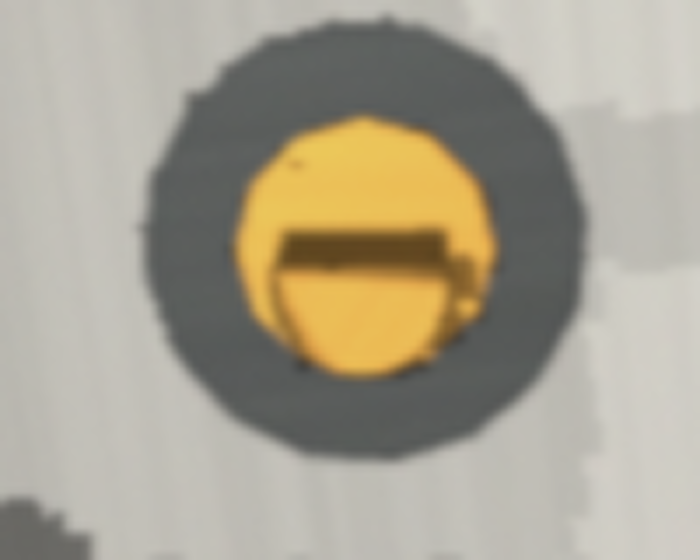

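```bash
cat >> h.py <<'E'
from scipy.optimize import least_squares
def fit(C,loc,px,x0):
    def f(q):
        c,s=np.cos(q[2]),np.sin(q[2]); L=np.array(loc,float)/1000
        P=np.c_[q[0]+c*L[:,0]-s*L[:,1],q[1]+s*L[:,0]+c*L[:,1],L[:,2]]
        return (proj(C,P)-np.array(px)).ravel()
    r=least_squares(f,x0,x_scale=[.001,.001,.02]); return r.x,r.fun.reshape(-1,2)
E
python3 - <<'E'
from h import *
C=cam("wrist")
px=lambda a:(np.array(a,float)+.5)/7-.5+[254,169]
w=np.sqrt(6.5**2-1.8**2)
q,r=fit(C,[[1.8,w,86],[1.8,-w,86],[-6.5,0,86],[0,0,62]],px([[281,267],[449,271],[362,376],[364,239]]),[.48,.01,-.17])
print(q,np.degrees(q[2]),np.round(r,1)); s=env.state()
M=R.from_rotvec(s["tcp_rot"]).as_matrix(); print("stem in tool",M.T@(np.r_[q[:2],.086]-s["position"]), np.degrees(np.arctan2(M[1,0],M[0,0])))
# knob from top camera; target so that knob lies at same tool offset
k=np.array([.4395,-.232,.057]); print("move tool", M.T@(k-(q[0],q[1],.086)))
E
```

```text
[ 0.48005521  0.01005391 -0.19261789] -11.036191925138306 [[ 0.7  0. ]
 [-1.1  0. ]
 [-0.1 -0.8]
 [ 0.5  0.8]]
stem in tool [ 0.03290818 -0.00403095  0.06313364] -9.639505754261265
move tool [0.00046552 0.24547191 0.02862072]
```

Call:
{"name": "drive_tool", "arguments": {"commands": "0 0 0 0 5 0 -1;0 0 0 0 5 0 -1;0 0 0 0.4 5 0.9 -1;0 0 0 0 5 1 -1;0 0 0 0 4.5 1 -1;0 0 0 0 0 0 -1;0 0 0 0 0 0 -1;0 0 0 0 0 0 -1"}}

```text
t: 4.25
position: [0.4091, -0.2306, 0.1192]
tcp_rot: [3.13, -0.263, 0.002]
wrist_force: [0.4, 0.0, 0.1]
gripper_width: 0.999
gripper_force: 0.0
```

```bash
python3 - <<'E'
from h import *
im,C=shot("wrist","w4full.png"); s=env.state()
print(s["t"],s["position"],s["tcp_rot"],s["qvel"][5])
for t in ("knob_mid","knob_pointer"):
    for d in env.find_in("wrist",t)[:2]: print(t,d["conf"],np.array(d["extent"])*[640,480,640,480])
p=proj(C,[.4435,-.228,.05])[0].astype(int); print(p)
c=im[p[1]-70:p[1]+70,p[0]-90:p[0]+90,::-1]
c=cv2.resize(c,None,fx=4,fy=4,interpolation=cv2.INTER_CUBIC)
cv2.imwrite("pics/w4.png",np.uint8(255*(c/255.)**.6))
E
```

```text
4.3 [ 0.40903108 -0.23054012  0.11916408] [ 3.13045243e+00 -2.62986784e-01  2.00875507e-03] 0.0007705180675754602
knob_mid 0.79 [135.296 278.88  184.128 319.92 ]
knob_mid 0.77 [303.68    1.92  357.184  46.512]
knob_pointer 0.94 [307.776   0.    360.576  46.608]
knob_pointer 0.66 [136.512 277.776 186.112 321.984]
[298 207]
```

View pics/w4.png

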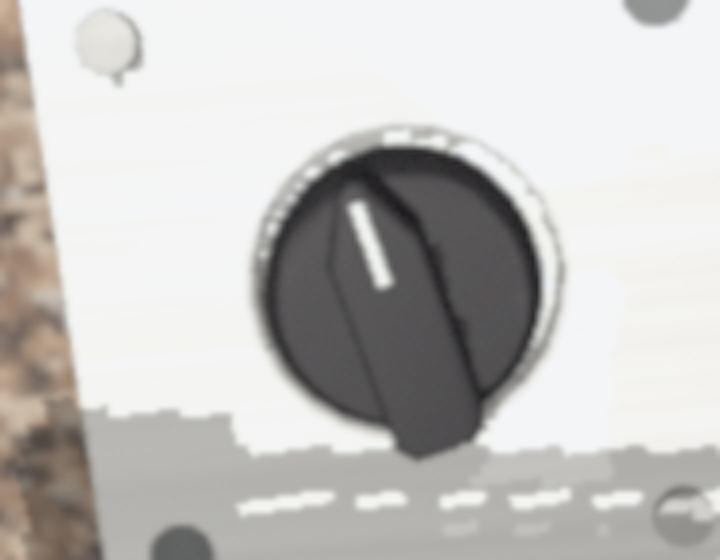

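```bash
python3 - <<'E'
from h import *
C=cam("wrist")
px=lambda a:(np.array(a,float)+.5)/4-.5+[208,137]
a=[[332,262],[418,235],[395,443],[478,415],[353,170],[405,289]]
q,r=fit(C,[[12,7,57],[12,-7,57],[-17,7,57],[-17,-7,57],[22.5,0,54],[0,0,33]],px(a),[.44,-.23,.17])
print(q,np.degrees(q[2]),np.round(r,1)); s=env.state()
M=R.from_rotvec(s["tcp_rot"]).as_matrix(); print("knob in tool",M.T@(np.r_[q[:2],.057]-s["position"]), np.degrees(np.arctan2(M[1,0],M[0,0])))
th=np.linspace(0,2*np.pi,60)
im=cv2.imread("pics/w4.png")
def dr(L,col):
    c,sn=np.cos(q[2]),np.sin(q[2]);L=np.array(L)/1000.
    P=np.c_[q[0]+c*L[:,0]-sn*L[:,1],q[1]+sn*L[:,0]+c*L[:,1],L[:,2]]
    u=(proj(C,P)-[208,137]+.5)*4-.5
    cv2.polylines(im,[u.astype(int)],True,col,1)
dr([[12,7,57],[22.5,0,57],[12,-7,57],[-17,-7,57],[-19.5,0,57],[-17,7,57]],(0,255,255))
dr(np.c_[23*np.cos(th),23*np.sin(th),0*th+33],(0,255,0))
dr(np.c_[25*np.cos(th),25*np.sin(th),0*th+26],(0,0,255))
cv2.imwrite("pics/w5.png",im)
E
```

```text
[ 0.43788996 -0.23287678  0.14814456] 8.488058168002334 [[-1.3 -0.9]
 [ 1.1 -2. ]
 [-0.7  1.4]
 [ 1.8  1.1]
 [-0.5 -0.5]
 [-0.5  1.2]]
knob in tool [ 0.02894479 -0.00258303  0.06199958] -9.607881690574999
```

View pics/w5.png

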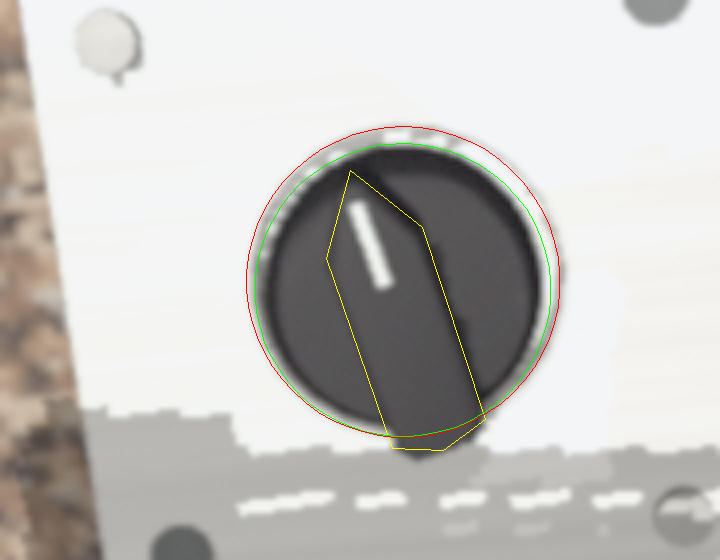

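Call:
{"name": "drive_tool", "arguments": {"commands": "0 0 0 2.9 -0.26 0 -1;0 0 -9 0 0 2.7 -1;0 0 -9.1 0 0 2.8 -1;0 0 0 0 0 2.5 -1;0 0 0 0 0 0 -1;0 0 0 0 0 0 -1;0 0 0 0 0 0 -1", "newtons": 25}}

```text
t: 5.28
position: [0.4384, -0.2337, 0.0398]
tcp_rot: [3.132, 0.23, 0.004]
wrist_force: [-0.0, 0.1, 0.2]
gripper_width: 1.003
gripper_force: 0.0
```

Call:
{"name": "drive_tool", "arguments": {"commands": "0 0 0 0 0 0.3 -1;0 0 0 0 0 0 0.3;0 0 0 0 0 0 1;0 0 0 0 0 0 1;0 0 0 0 0 0 1;0 0 0 0 0 0 1;0 0 0 0 0 0 1;0 0 0 0 0 0 1", "newtons": 25}}

```text
t: 6.28
position: [0.4374, -0.2337, 0.0356]
tcp_rot: [-3.133, -0.23, 0.0]
wrist_force: [0.1, 0.1, -0.2]
gripper_width: 0.286
gripper_force: 0.0
```

Call:
{"name": "drive_tool", "arguments": {"commands": "0 0 0 0 0 0 1;0 0 0 0 0 0 1;0 0 0 0 0 0 1;0 0 0 0 0 0 1"}}

```text
t: 6.78
position: [0.4375, -0.2337, 0.0356]
tcp_rot: [3.133, 0.23, 0.0]
wrist_force: [1.9, 1.1, -0.4]
gripper_width: 0.159
gripper_force: 25.0
```

Call:
{"name": "drive_tool", "arguments": {"commands": "0 0 0 0 0 -2 1;0 0 0 0 0 -3.5 1;0 0 0 0 0 -3.5 1;0 0 0 1.5 -4.7 0 1;0 0 0 1.5 -4.7 0 1;0 0 0 1.5 -4.7 0 1;0 0 0 1.5 -4.7 0 1;0 0 0 1.73 -4.7 0 1;0 0 9.5 0 0 0 1;0 0 9.4 0 0 0 1;0 0 0 0 0 0 1;0 0 0 0 0 0 1"}}

```text
t: 8.28
position: [0.4795, 0.0099, 0.1255]
tcp_rot: [3.129, -0.285, -0.0]
wrist_force: [-0.4, -0.1, -0.6]
gripper_width: 0.157
gripper_force: 25.0
```

```bash
python3 - <<'E'
from h import *
im,C=shot("wrist","w6.png"); s=env.state()
im2,C2=shot("scene","s6.png")
print(s["t"],s["position"],s["tcp_rot"],s["gripper_force"])
M=R.from_rotvec(s["tcp_rot"]).as_matrix();print(np.degrees(np.arctan2(M[1,0],M[0,0])),np.degrees(np.arccos(-M[2,2])))
p=proj(C2,[.48,.01,.1])[0].astype(int)
c=im2[p[1]-60:p[1]+60,p[0]-60:p[0]+60]
a=np.hstack([cv2.resize(im[120:480,140:500],(400,400)),cv2.resize(c,(400,400),interpolation=2)])
cv2.imwrite("pics/c6.png",np.uint8(255*(a[:,:,::-1]/255.)**.7))
E
```

```text
8.325 [0.47951167 0.00988788 0.12554798] [ 3.12856182e+00 -2.85394348e-01 -2.19756257e-04] 24.987335504320072
-10.424444588088903 0.008347198501967863
```

View pics/c6.png

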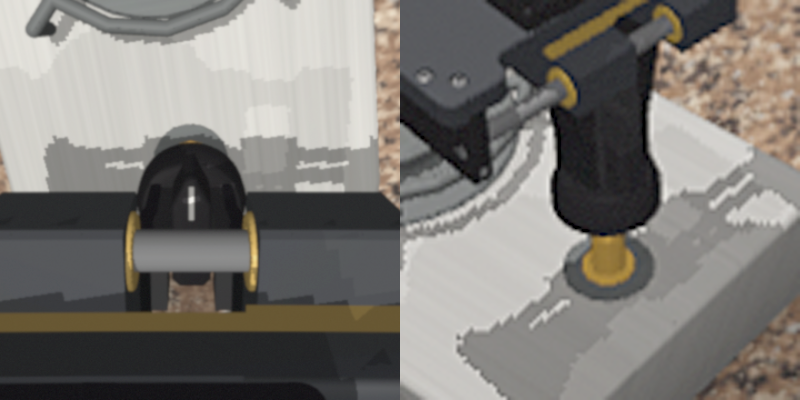

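Call:
{"name": "drive_tool", "arguments": {"commands": "0 0 0 0 0 1 1;0 0 0 0 0 0.6 1;0 0 0 0 0 0.3 1;0 0 0 0 0 0.3 1;0 0 0 0 0 0 1"}}

```text
t: 9.0
position: [0.4797, 0.0101, 0.1034]
tcp_rot: [3.128, -0.288, 0.0]
wrist_force: [-0.3, -0.6, -1.8]
gripper_width: 0.16
gripper_force: 25.0
```

Call:
{"name": "drive_tool", "arguments": {"commands": "0 0 0 0 0 0.3 1;0 0 0 0 0 0 1;0 0 0 0 0 0 1"}}

```text
t: 9.38
position: [0.4797, 0.0101, 0.1006]
tcp_rot: [-3.128, 0.288, -0.0]
wrist_force: [0.4, -0.5, -0.4]
gripper_width: 0.16
gripper_force: 25.0
```

Call:
{"name": "drive_tool", "arguments": {"commands": "0 0 0 0 0 0.3 1;0 0 0 0 0 0.3 1;0 0 0 0 0 0.2 1;0 0 0 0 0 0 1;0 0 0 0 0 0 1", "newtons": 40}}

```text
t: 10.0
position: [0.4797, 0.0101, 0.0925]
tcp_rot: [-3.128, 0.288, -0.0]
wrist_force: [1.4, 0.1, -1.9]
gripper_width: 0.159
gripper_force: 40.0
```

Call:
{"name": "drive_tool", "arguments": {"commands": "0 0 0 0 0 0.2 1;0 0 0 0 0 0 1;0 0 0 0 0 0 1;0 0 0 0 0 0 1"}}

```text
t: 10.5
position: [0.4798, 0.0101, 0.0909]
tcp_rot: [-3.128, 0.288, -0.001]
wrist_force: [0.4, 0.2, 3.0]
gripper_width: 0.159
gripper_force: 40.0
```

Call:
{"name": "drive_tool", "arguments": {"commands": "0 0 0 0 0 0.2 1;0 0 0 0 0 0.2 1;0 0 0 0 0 0 1;0 0 0 0 0 0 1;0 0 0 0 0 0 1"}}

```text
t: 11.12
position: [0.4799, 0.0101, 0.0874]
tcp_rot: [3.128, -0.287, 0.001]
wrist_force: [-1.4, -0.5, 9.5]
gripper_width: 0.155
gripper_force: 40.0
```

Call:
{"name": "drive_tool", "arguments": {"commands": "0 0 0 0 0 0.2 1;0 0 0 0 0 0 1;0 0 0 0 0 0 1;0 0 0 0 0 0 1"}}

```text
t: 11.62
position: [0.4801, 0.0101, 0.0871]
tcp_rot: [3.128, -0.286, 0.002]
wrist_force: [-5.9, 1.3, 21.1]
gripper_width: 0.158
gripper_force: 40.0
```

```bash
python3 -c "
from h import *
s=env.state();print(s['wrist_force'],s['position'],s['gripper_force']);print(env.finish_job())"
```

```text
[-5.9486379   1.34337575 21.06762142] [0.48005229 0.01010386 0.08710668] 39.99281980097294
the job is handed in; nothing more can be done
None
```

I handed the job in at about 11.6 s with the knob still gripped at 40 N and pressed down on the stem, pushing at 21 N against what I take to be the hard stop. This rests on arm height and force readings, with no picture taken after seating, and the hand-in returned no verdict.

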